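Mix the finishing bottles on the touch mixer and tray them up

TASK

Get the finishes ready for the carving class: switch the mixer on by pushing its toggle right over towards the mixing platform and leave it on. Then, for every bottle hanging on the rack, in the order the class will use them (primer, then blue colour, then varnish; some may be missing), lift it off its peg, press it upright onto the middle of the sprung mixing platform until the platform is fully down and keep it down for five seconds to mix, and stand it upright in the grey tray. Leave the mallet, the chisel and the wooden heart where they are.

Things in the scene. Friction and masses are not known exactly. Their poses are not given: they have to be found in the camera images.
- mixer: Blue bench mixer, fixed, 205 mm (x) by 130 mm (y). Main housing 95 mm high with the mixing platform on top; towards -x a lower front console, 55 mm high, with the toggle (and a small black dial, not used). Origin: underside, 25 mm to the -x side of the platform's axis. x points from the console to the platform, z up.
- pad (a joint): Travel of the mixing platform, m: 0 up, 0.010 fully down. Spring loaded: 4 N starts it moving, 12 N bottoms it.
- pad_top (a point): Centre of the top of the mixing platform, a flat black rubber disc 80 mm across; 119 mm above the bench when up, sinks as the platform is pressed. z up.
- switch (a joint): Mixer toggle, rad: 0 off (leans 0.45 rad away from the platform, to the mixer's -x), 0.9 on (leans 0.45 rad towards the platform). It stays where it is left; a push of about 1.5 N at the tip moves it. It may start up to 0.1.
- switch_tip (a point): Centre of the red ball, 16 mm across, at the tip of the toggle; the toggle is 40 mm long and pivots at x = -75, y = 34, z = 58 mm in the mixer's frame. It swings in the mixer's xz plane; the ball travels 35 mm in +x from off to on.
- rack: Wooden bottle rack on the bench, fixed: base 150 by 340 by 16 mm, two end posts, peg rail (x = 52 to 68, z = 166 to 200 mm); hanging bottles lean on a batten (front face x = 29, z = 60 to 95 mm). Origin: on the bench, below a bottle hanging on the middle peg; +x towards the rail. Hanging bottles: axis at x = 0, y = -110, 0 or 110 mm, underside 50 mm above the bench, bail on +x.
- peg (a point): Axis of the rack's middle peg, where its 8 mm steel turns up: rack x = 37 mm, 184 mm above the bench; the others are 110 mm either side. Pegs come out of the rail to -x and turn up, ending 17 mm higher than this point. A bottle must rise more than 14 mm (25 is safe, nothing above it), then come away to -x by 20 mm or more.
- primer: Primer bottle: white with a grey band and a white cap. 58 mm across, body 96 mm tall, grip cap 42 mm across from 112 to 146 mm up; 0.2 to 0.33 kg. Wire bail (5 mm steel, inner width 21 mm, open below) stands behind the neck, 44 mm from the axis, 108 to 143 mm up; the bottle hangs by it. Origin: centre of the underside; z up, +x towards the bail. May be absent.
- colour: Colour bottle: white with a blue band and a blue cap. 58 mm across, body 96 mm tall, grip cap 42 mm across from 112 to 146 mm up; 0.2 to 0.33 kg. Wire bail (5 mm steel, inner width 21 mm, open below) stands behind the neck, 44 mm from the axis, 108 to 143 mm up; the bottle hangs by it. Origin: centre of the underside; z up, +x towards the bail. May be absent.
- varnish: Varnish bottle: amber with an orange band and a black cap. 58 mm across, body 96 mm tall, grip cap 42 mm across from 112 to 146 mm up; 0.2 to 0.33 kg. Wire bail (5 mm steel, inner width 21 mm, open below) stands behind the neck, 44 mm from the axis, 108 to 143 mm up; the bottle hangs by it. Origin: centre of the underside; z up, +x towards the bail. May be absent.
- tray: Loose grey plastic carrying tray, 280 mm (x) by 120 mm (y) by 50 mm high outside, walls and floor 5 mm thick, 0.9 kg, open on top, no dividers. It has room for three bottles in a row along its x, 80 mm apart. Origin: centre of the underside; z up.
- mallet: Dark wooden carver's mallet standing on its head, 205 mm tall, head 86 mm across. Bystander. Origin: centre of the underside.
- chisel: Chisel lying on the bench, 207 mm long, wooden handle. Bystander. Origin: underside, at the middle.
- carving: Heart carved in pale wood, about 100 by 92 by 30 mm, lying on the bench. Bystander. Origin: underside, near the middle.

How it is judged:
By the outcome, as a careful person would: the job done as asked, in the order asked, and still so for the second after the job is handed in, with the robot touching nothing.
Of primer, colour, varnish only 2 to 3 are there at a start; the rules pass over those that are not, and their reading is None.
At some moment in a run one of tray may be knocked a few centimetres aside while the robot is not near it.
It also fails if it takes over 210 s, if anything falls off the work surface, if the arm or the gripper's body presses on something with over 40 N, if the wrist force passes 120 N, or if a joint passes its speed limit or range.

ROBOT

A 6-joint arm with a two-finger parallel gripper is mounted at the origin on the work surface. World frame = base frame: x ahead of the robot, y to its left, z up, the work surface at z = 0. Lengths are in mm, angles in rad, forces in N, time in s.
With the tool pointing down it reaches from about 350 to 775 mm from the base axis. Payload 7.3 kg.
Tool frame: the origin (TCP) lies at the centre of the arm's flange, where the gripper is bolted on; the fingertips stand 178 mm ahead of it and the grasp point (between the pads) lies 159 mm ahead of it; z points along the fingers, y is the direction in which the jaws open and shut (so a half turn about z gives the same grasp; the last joint's range is limited). The gripper opens to 92 mm and grips with 3 to 60 N. Pads are 19 mm wide; open, the fingers measure 130 mm over their backs; the gripper's body (75 mm by 190 mm) begins 47 mm behind the grasp point.
Start: joints at [-1.409, 0.342, 1.524, -0, 1.275, -0.146], TCP at [159.075, -500.323, 404.741] pointing down, gripper open.
Joint ranges: [-2.53, 2.53], [-0.77, 2.02], [0.04, 2.7], [-1, 4.14], [0.28, 2.66], [-3.11, 3.11]. Speed limits (rad/s): [2.57, 2.57, 3.14, 3.14, 3.14, 3.14].

INTERFACE

Orientations are given as [roll, pitch, yaw] about the fixed x, y, z axes, in that order (R = Rz(yaw) Ry(pitch) Rx(roll)).
In Python, from plant import get_obs, capture, close_job gives the robot as it stands. The module is installed in compiled form; this text tells all that it offers.
- The arm moves only by the shell command python3 -m pendant 'ROWS'. ROWS is JSON, a list of rows, each a list of 3 entries, a list of its own where there are three numbers: the shift along the tool's x, y, z in m, then the turn, a rotation vector about the tool's x, y, z in rad, then the finger opening in m, from 0 to 0.0918. In form: [[[tx, ty, tz], [wx, wy, wz], fingers], ...]. A call has 1 to 10 rows; each row is the pose to reach, as a shift and turn from the pose commanded when the call began, along the tool's axes at that moment; what a row does not reach only later rows make up. A row lasts 1/12 s, in which the tool goes at most 41.7 mm and 7.16 degrees, less where a joint would pass 70% of its speed; a pose out of reach is approached as far as the arm can. A call with a gripper value outside its range is refused whole. The fingers move at their own pace and stop on an object; the grip force is fixed at half the most. Time passes only in rows, so rows that repeat a pose let the fingers close. It gives the time, the measured TCP pose, the force and the opening at its end, in the units of the state.
- get_obs(): the state, without advancing time (a new reading comes with each control period).
- capture(name): name is "side" or "top"; returns a dict with "color" (400x640x3 uint8, red, green, blue), "mtx" (3x3 intrinsics, pixels), "rvec" (rotation vector, rad) and "tvec" (3), from world to camera coordinates, as OpenCV has them. Camera axes: x right, y down, z forward; pixel columns grow to the right and rows downward; lengths in mm; the calibration is good to about 2 mm. A picture is of the moment at which its call begins. There is no depth.
- close_job(): hands the job in, once; it reports no verdict.
The state is a dict: "time": time; "joint_positions": joint angles; "dq": joint speeds; "tau": joint torques, N m; "tool_pos": TCP position; "tcp_rot": TCP orientation; "contact_force": force on the tool from outside, world axes, zero at the start; "moment": the same for the moment, N m; "grip_width": finger opening in mm.
Only numpy, scipy, OpenCV 4.12 (cv2) and the standard library are available. Lean on these libraries where they do the work, as an engineer would, in place of code of your own. Each camera call takes 0.05 s, during which the arm holds its last target. There are 200 camera calls.

## Working session

There is one attempt and no reset: what is moved stays moved. The work goes in short steps, Python scripts to look and compute and a shell command to move; the robot and the scene stay as the last step left them, time stands still between calls to the robot, and variables do not carry over. Pictures are saved under pics/ and viewed, about 12 in all and at most 16, crops included, and the job is handed in when it is done.

```bash
mkdir -p pics; cat > h.py <<'E'
import numpy as np, cv2
from plant import get_obs, capture
def snap(n,f):
    c=capture(n); cv2.imwrite('pics/'+f+'.png',c['color'][...,::-1]); np.savez('pics/'+f+'.npz',**c); return c
def ray(c,uv):
    R=cv2.Rodrigues(np.float64(c['rvec']))[0]; t=np.float64(c['tvec']).ravel()
    d=R.T@np.linalg.inv(c['mtx'])@np.array([uv[0],uv[1],1.]); return -R.T@t,d/np.linalg.norm(d)
def onz(c,uv,z):
    o,d=ray(c,uv); return o+d*(z-o[2])/d[2]
def proj(c,p): return cv2.projectPoints(np.float64(p).reshape(-1,1,3),np.float64(c['rvec']),np.float64(c['tvec']),np.float64(c['mtx']),None)[0].reshape(-1,2)
def tri(c1,u1,c2,u2):
    A=0;b=0
    for c,u in((c1,u1),(c2,u2)):
        o,d=ray(c,u);M=np.eye(3)-np.outer(d,d);A=A+M;b=b+M@o
    return np.linalg.solve(A,b)
E
python3 - <<'E'
from h import *
for n in('top','side'):
    c=snap(n,n+'0'); print(n,ray(c,(320,200)))
    cv2.imwrite('pics/'+n+'0.png',c['color'][...,::-1])
o=get_obs();print({k:np.round(v,3).tolist() for k,v in o.items()})
E
```

```text
top (array([ 318.16207137,   35.1153489 , 1364.5664268 ]), array([ 0.14829619,  0.03606   , -0.98828534]))
side (array([ 64.90211752, 661.98343155, 987.25517775]), array([ 0.39326698, -0.52168672, -0.7570892 ]))
{'time': 0.1, 'joint_positions': [-1.409, 0.343, 1.525, -0.0, 1.275, -0.146], 'dq': [0.001, -0.001, -0.003, 0.001, 0.0, 0.001], 'tau': [0.0, -43.201, -24.469, 0.072, 0.053, -0.0], 'tool_pos': [159.059, -500.2, 404.117], 'tcp_rot': [-3.14, -0.0, 0.308], 'contact_force': [-0.602, 1.012, 0.58], 'moment': [0.037, 0.002, -0.025], 'grip_width': 92.317}
```

View pics/top0.png

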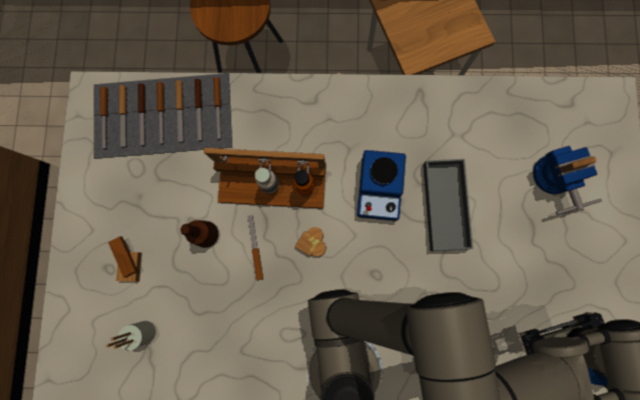

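View pics/side0.png

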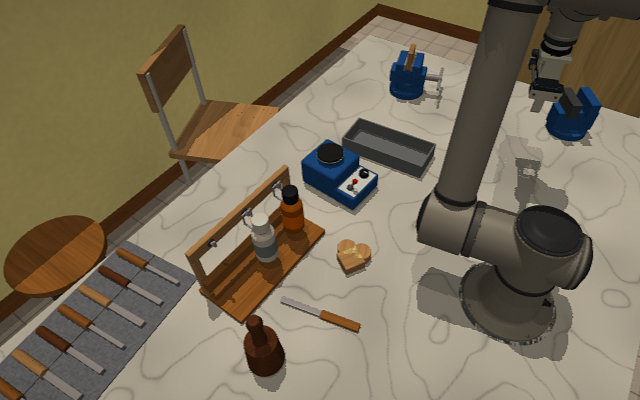

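The top view shows primer at about (265,178) and varnish at about (302,180), both hanging on the rack. The mixer is at (382,185), the tray at (447,206) and the mallet at (200,233). There is no colour bottle, and the left peg is empty. The side view agrees. I'll zoom in for measurements.

```bash
python3 - <<'E'
import cv2
a=cv2.imread('pics/top0.png')[140:260,200:480]; b=cv2.imread('pics/side0.png')[110:310,180:440]
cv2.imwrite('pics/ztop.png',cv2.resize(a,(784,336),interpolation=cv2.INTER_CUBIC))
cv2.imwrite('pics/zside.png',cv2.resize(b,(780,600),interpolation=cv2.INTER_CUBIC))
E
```

```text
(no output)
```

View pics/ztop.png

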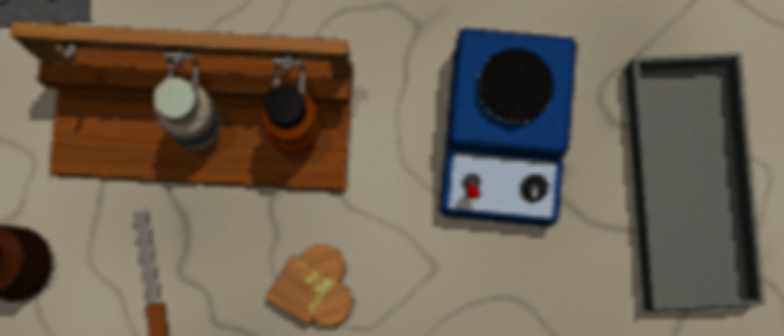

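View pics/zside.png

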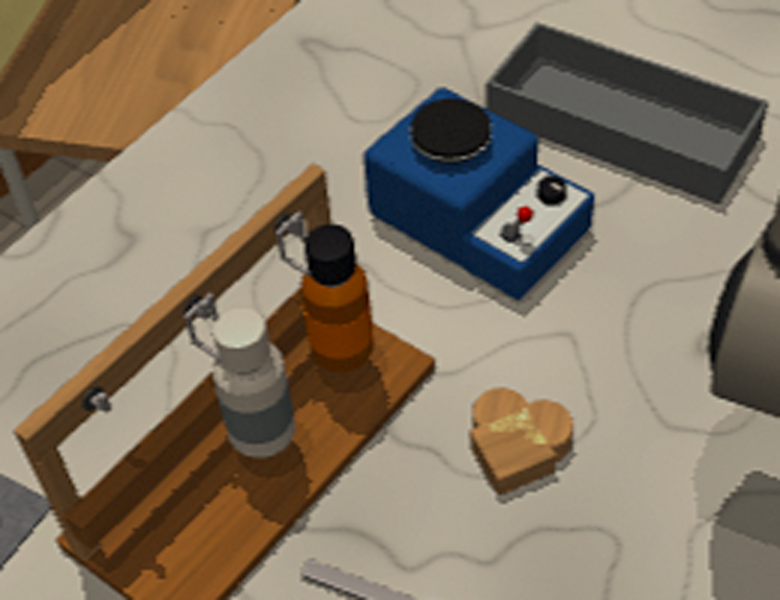

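```bash
python3 - <<'E'
from h import *
T=dict(np.load('pics/top0.npz'));S=dict(np.load('pics/side0.npz'))
def m(c,box,f):
    x0,y0,x1,y1=box;im=c['color'][y0:y1,x0:x1].astype(int);r,g,b=im[...,0],im[...,1],im[...,2]
    k=f(r,g,b).astype(np.uint8);n,l,s,ce=cv2.connectedComponentsWithStats(k)
    i=1+s[1:,4].argmax();return ce[i]+[x0,y0],s[i].tolist()
dark=lambda r,g,b:(r<60)&(g<60)&(b<60)
red=lambda r,g,b:(r>120)&(g<70)&(b<70)
# pad
u,s=m(T,(365,150,402,190),dark);us,ss=m(S,(310,138,350,163),dark);print('pad',u,s,us,ss,onz(T,u,118),onz(S,us,118))
u,s=m(T,(360,198,376,216),red);us,ss=m(S,(340,170,364,195),red);print('ball',u,s,us,ss,tri(T,u,S,us),onz(T,u,94),onz(S,us,94))
for n,p,q in(('primer',(262.9,175.),(180+240/3,110+327/3)),('varn',(301.8,177.1),(180+331/3,110+240/3))):
    print(n,onz(T,p,196),onz(S,q,196),tri(T,p,S,q))
Z=lambda x,y:(200+x/2.8-.3,140+y/2.8-.3)
for z,p in((16,(52,174)),(16,(345,190)),(200,(12,24)),(200,(348,40)),(200,(350,50))): print('rack',z,onz(T,Z(*p),z)[:2])
for z,p in((95,(462,30)),(95,(576,38)),(95,(566,153)),(95,(452,146)),(55,(444,212)),(55,(555,222)),):print('mix',z,onz(T,Z(*p),z)[:2])
im=T['color'][150:262,415:480].astype(int)
k=((im.max(2)-im.min(2)<22)&(im.max(2)<130)).astype(np.uint8)
cs=max(cv2.findContours(k,0,1)[0],key=cv2.contourArea)
cs=(cs.reshape(-1,2)+[415,150]).astype(float)
w=np.float32([onz(T,p,50)[:2] for p in cs]);print('tray',cv2.minAreaRect(w))
E
```

```text
pad [383.20516963 170.90306947] [5, 7, 28, 29, 619] [329.96171171 152.74324324] [7, 5, 27, 20, 444] [ 595.77204542 -104.28954226  118.        ] [ 596.08052653 -103.63903077  118.        ]
ball [369.         207.71428571] [8, 9, 3, 3, 7] [354.36363636 180.09090909] [13, 9, 4, 3, 11] [487.64000423 -64.77210753  97.98212848] [488.37556366 -64.99525041  94.        ] [489.32334526 -68.10307392  94.        ]
primer [560.87866379 238.52804881 196.        ] [560.52302862 241.4313691  196.        ] [562.08623425 239.42462614 192.60438415]
varn [556.85461021 129.865982   196.        ] [556.21806957 129.82291508 196.        ] [556.6519594  129.7478972  195.75013873]
rack 16 [508.39607445 408.83061065]
rack 16 [496.49764334  74.50689384]
rack 200 [633.72842524 407.39702886]
rack 200 [622.8337379   69.60776199]
rack 200 [612.64373797  67.3873003 ]
mix 95 [663.51472098 -50.71035265]
mix 95 [ 656.63408186 -173.82304943]
mix 95 [ 530.38160353 -162.43517961]
mix 95 [535.68967417 -41.09024698]
mix 55 [469.18812414 -35.45238621]
mix 55 [ 460.62029467 -156.34444988]
tray ((507.0875549316406, -303.5067443847656), (294.5825500488281, 141.62448120117188), 3.6134047508239746)
```

```bash
python3 -m pendant '[[[0,0,0],[0,0,0.1],0],[[0,0,0],[0,0,0.2],0],[[0,0,0],[0,0,0.308],0],[[0,0,0],[0,0,0.308],0],[[0,0,0],[0,0,0.308],0]]'
```

```text
time: 0.52
tool_pos: [159.1, -500.3, 404.4]
tcp_rot: [-3.141, 0.0, 0.003]
contact_force: [-0.5, -0.1, 0.9]
grip_width: 63.0
```

```bash
python3 -m pendant '[[[0.023,-0.0365,0],[0,0,0],0],[[0.046,-0.073,0],[0,0,0],0],[[0.069,-0.1095,0],[0,0,0],0],[[0.092,-0.146,0],[0,0,0],0],[[0.115,-0.1825,0],[0,0,0],0],[[0.138,-0.219,0],[0,0,0],0],[[0.161,-0.2555,0],[0,0,0],0],[[0.184,-0.292,0],[0,0,0],0],[[0.207,-0.3285,0],[0,0,0],0],[[0.23,-0.365,0],[0,0,0],0]]'; python3 -m pendant '[[[0.023,-0.0365,0],[0,0,0],0],[[0.046,-0.073,0],[0,0,0],0],[[0.046,-0.073,0.03],[0,0,0],0],[[0.046,-0.073,0.06],[0,0,0],0],[[0.046,-0.073,0.09],[0,0,0],0],[[0.046,-0.073,0.12],[0,0,0],0],[[0.046,-0.073,0.144],[0,0,0],0],[[0.046,-0.073,0.144],[0,0,0],0],[[0.046,-0.073,0.144],[0,0,0],0]]'
python3 -c "
from h import *
c=snap('side','side1');a=c['color'][110:260,280:480,::-1];cv2.imwrite('pics/zside1.png',cv2.resize(a,(800,600)))"
```

```text
time: 1.35
tool_pos: [381.8, -145.8, 404.9]
tcp_rot: [3.141, -0.0, 0.003]
contact_force: [0.9, -1.0, 0.2]
grip_width: 0.4
time: 2.1
tool_pos: [427.2, -74.8, 260.3]
tcp_rot: [-3.141, 0.003, 0.002]
contact_force: [-1.0, -0.8, 0.4]
grip_width: 0.1
```

View pics/zside1.png

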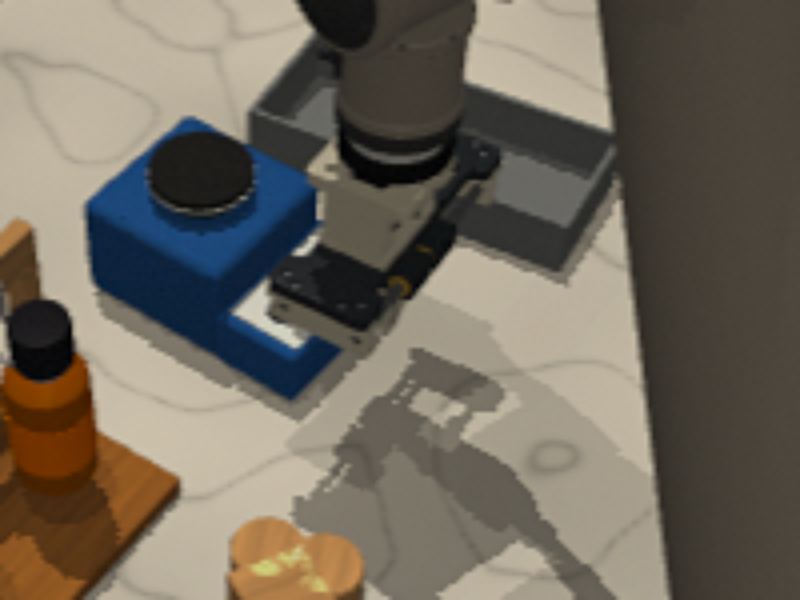

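The side view shows the closed gripper beside the console at crop (350,300), clear of the mixer. Next I push the toggle.

```bash
python3 -m pendant '[[[0,-0.012,0],[0,0,0],0],[[0.02,-0.012,0],[0,0,0],0],[[0.03,-0.012,0],[0,0,0],0],[[0.04,-0.012,0],[0,0,0],0],[[0.05,-0.012,0],[0,0,0],0],[[0.055,-0.011,0],[0,0,0],0],[[0.06,-0.011,0],[0,0,0],0],[[0.065,-0.01,0],[0,0,0],0],[[0.069,-0.01,0],[0,0,0],0],[[0.069,-0.01,0],[0,0,0],0]]'; python3 -m pendant '[[[0.001,0,0],[0,0,0],0],[[0.002,0,0],[0,0,0],0],[[0.003,0,0],[0,0,0],0],[[0.004,0,0],[0,0,0],0],[[0.004,0,0],[0,0,0],0]]'
```

```text
time: 2.98
tool_pos: [496.9, -65.1, 261.0]
tcp_rot: [3.141, -0.001, -0.0]
contact_force: [0.2, -0.7, -0.7]
grip_width: 0.4
time: 3.4
tool_pos: [500.2, -64.9, 260.5]
tcp_rot: [-3.142, 0.001, -0.0]
contact_force: [-1.8, -0.5, -0.6]
grip_width: 0.2
```

```bash
for i in 1 2 3; do python3 -m pendant '[[[0.001,0,0],[0,0,0],0],[[0.002,0,0],[0,0,0],0],[[0.002,0,0],[0,0,0],0]]' | grep -E 'pos|force'; done
```

```text
tool_pos: [501.6, -64.9, 260.3]
contact_force: [-5.7, -1.6, 1.9]
tool_pos: [502.5, -64.9, 260.1]
contact_force: [-11.8, -2.2, 4.4]
tool_pos: [503.4, -64.9, 260.0]
contact_force: [-17.5, -3.9, 8.7]
```

The rising force shows the toggle is at its stop. I'll retreat, lift and check.

```bash
python3 -m pendant '[[[-0.01,0,0],[0,0,0],0],[[-0.03,0,0],[0,0,0],0],[[-0.05,0,0],[0,0,0],0],[[-0.05,0,-0.04],[0,0,0],0],[[-0.05,-0.03,-0.08],[0,0,0],0],[[-0.05,-0.06,-0.12],[0,0,0],0.07],[[-0.05,-0.1,-0.15],[0,0,0],0.07],[[-0.05,-0.14,-0.15],[0,0,0],0.07],[[-0.05,-0.18,-0.15],[0,0,0],0.07],[[-0.05,-0.18,-0.15],[0,0,0],0.07]]'
python3 -c "
from h import *
c=snap('side','side2');a=c['color'][110:260,280:480,::-1];cv2.imwrite('pics/zside2.png',cv2.resize(a,(800,600)))"
```

```text
time: 4.98
tool_pos: [456.1, 118.9, 412.6]
tcp_rot: [-3.139, -0.005, 0.002]
contact_force: [-1.0, -0.2, -0.4]
grip_width: 29.1
```

View pics/zside2.png

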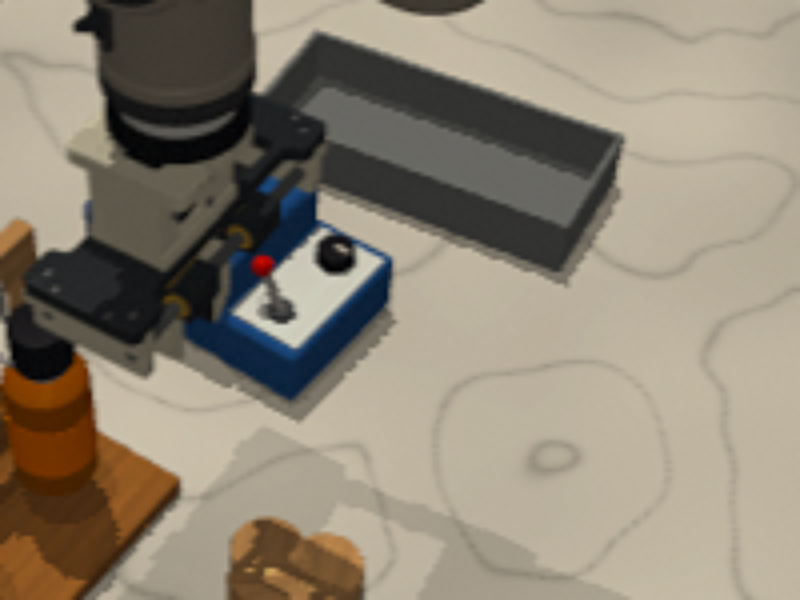

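The toggle's red ball is at crop (262,265), above and on the platform side of its pivot at (278,310), so the mixer is on. Next is the primer.

```bash
python3 -m pendant '[[[0.02,-0.024,0],[0,0,0],0.075],[[0.04,-0.048,0],[0,0,0],0.075],[[0.06,-0.072,0],[0,0,0],0.075],[[0.085,-0.1,0],[0,0,0],0.075],[[0.105,-0.1205,0],[0,0,0],0.075],[[0.105,-0.1205,0],[0,0,0],0.075],[[0.105,-0.1205,0],[0,0,0],0.075],[[0.105,-0.1205,0],[0,0,0],0.075]]'
```

```text
time: 5.7
tool_pos: [561.2, 235.1, 410.3]
tcp_rot: [3.141, 0.001, -0.0]
contact_force: [-0.3, 0.2, 0.3]
grip_width: 75.1
```

```bash
python3 -m pendant '[[[0,-0.0045,0.02],[0,0,0],0.075],[[0,-0.0045,0.04],[0,0,0],0.075],[[0,-0.0045,0.055],[0,0,0],0.075],[[0,-0.0045,0.065],[0,0,0],0.075],[[0,-0.0045,0.0715],[0,0,0],0.075],[[0,-0.0045,0.0715],[0,0,0],0.075],[[0,-0.0045,0.0715],[0,0,0],0.05],[[0,-0.0045,0.0715],[0,0,0],0.05],[[0,-0.0045,0.0715],[0,0,0],0.05],[[0,-0.0045,0.0715],[0,0,0],0.05]]'
python3 -c "
from h import *
c=snap('side','side3');a=c['color'][130:280,190:390,::-1];cv2.imwrite('pics/zside3.png',cv2.resize(a,(800,600)))"
```

```text
time: 6.53
tool_pos: [561.5, 240.1, 340.0]
tcp_rot: [-3.141, -0.001, -0.0]
contact_force: [-0.2, -0.0, -0.2]
grip_width: 53.5
```

View pics/zside3.png

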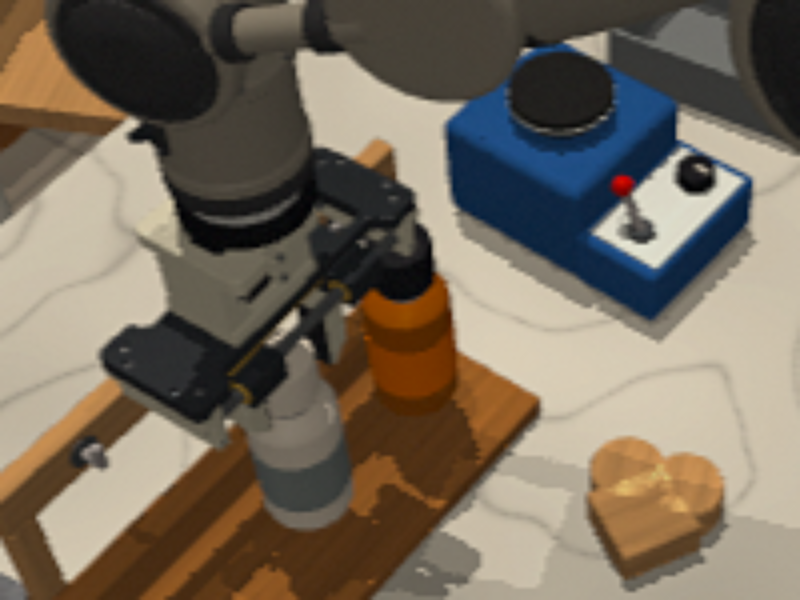

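The fingers straddle the primer's cap, at crop (295,350). Closing the gripper, then a small lift.

```bash
python3 -m pendant '[[[0,0,0],[0,0,0],0.02],[[0,0,0],[0,0,0],0.02],[[0,0,0],[0,0,0],0.02],[[0,0,0],[0,0,0],0.02],[[0,0,0],[0,0,0],0.02],[[0,0,0],[0,0,0],0.02]]';python3 -m pendant '[[[0,0,-0.01],[0,0,0],0.02],[[0,0,-0.02],[0,0,0],0.02],[[0,0,-0.03],[0,0,0],0.02],[[0,0,-0.032],[0,0,0],0.02],[[0,0,-0.032],[0,0,0],0.02]]'
```

```text
time: 7.08
tool_pos: [561.3, 240.2, 339.3]
tcp_rot: [-3.141, -0.0, -0.0]
contact_force: [-1.4, 0.0, 1.3]
grip_width: 41.4
time: 7.5
tool_pos: [561.3, 240.2, 372.6]
tcp_rot: [-3.141, -0.001, -0.0]
contact_force: [-0.1, -0.5, -1.9]
grip_width: 41.5
```

```bash
python3 -m pendant '[[[-0.02,0,0],[0,0,0],0.02],[[-0.04,0,0],[0,0,0],0.02],[[-0.06,0,-0.01],[0,0,0],0.02],[[-0.06,0,-0.04],[0,0,0],0.02],[[-0.06,0,-0.07],[0,0,0],0.02],[[-0.06,0.02,-0.1],[0,0,0],0.02],[[-0.06,0.05,-0.115],[0,0,0],0.02],[[-0.06,0.08,-0.115],[0,0,0],0.02],[[-0.06,0.11,-0.115],[0,0,0],0.02],[[-0.06,0.14,-0.115],[0,0,0],0.02]]';python3 -m pendant '[[[0,0.03,0],[0,0,0],0.02],[[0,0.06,0],[0,0,0],0.02],[[0,0.09,0],[0,0,0],0.02],[[0.02,0.12,0],[0,0,0],0.02],[[0.045,0.15,0],[0,0,0],0.02],[[0.07,0.18,0],[0,0,0],0.02],[[0.094,0.204,0.015],[0,0,0],0.02],[[0.094,0.204,0.03],[0,0,0],0.02],[[0.094,0.204,0.04],[0,0,0],0.02],[[0.094,0.204,0.04],[0,0,0],0.02]]'; python3 -c "
from h import *
o=get_obs();print(o['tool_pos'],o['contact_force'])
c=snap('side','side4');a=c['color'][70:220,240:440,::-1];cv2.imwrite('pics/zside4.png',cv2.resize(a,(800,600)))
c=snap('top','top4')"
```

```text
time: 8.33
tool_pos: [500.9, 98.9, 486.4]
tcp_rot: [3.141, -0.001, 0.0]
contact_force: [0.2, 0.6, -1.9]
grip_width: 41.6
time: 9.17
tool_pos: [594.9, -103.8, 443.0]
tcp_rot: [-3.14, 0.006, -0.001]
contact_force: [-0.2, 0.0, -2.9]
grip_width: 41.2
[ 594.87892139 -103.84891639  442.98028199] [-0.20796181  0.02869488 -2.93277493]
```

View pics/zside4.png

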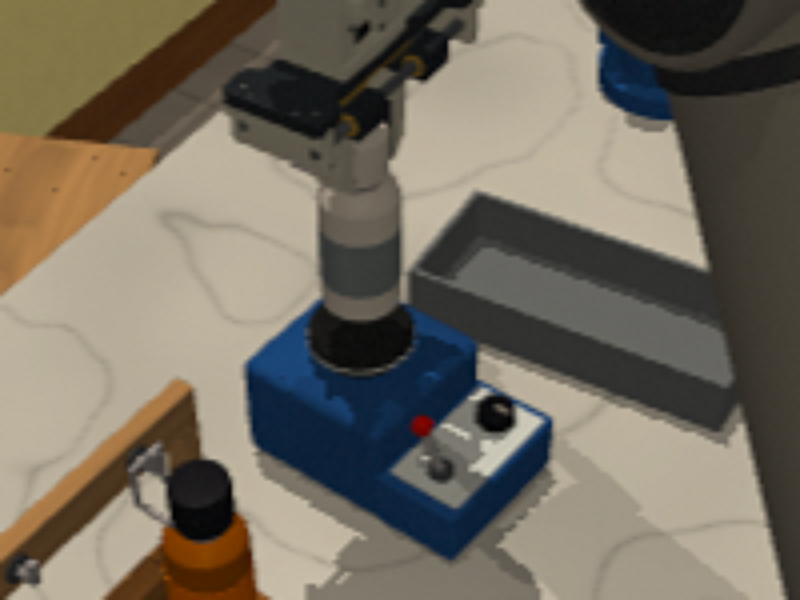

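The primer hangs upright over the black pad, crop (360,310) above (360,335). Lowering it now.

```bash
python3 -m pendant '[[[0.001,0,0.01],[0,0,0],0.02],[[0.001,0,0.02],[0,0,0],0.02],[[0.001,0,0.028],[0,0,0],0.02],[[0.001,0,0.033],[0,0,0],0.02],[[0.001,0,0.033],[0,0,0],0.02]]'; for i in 1 2 3; do python3 -m pendant '[[[0,0,0.0015],[0,0,0],0.02],[[0,0,0.003],[0,0,0],0.02],[[0,0,0.003],[0,0,0],0.02]]'|grep -E 'pos|force';done
```

```text
time: 9.68
tool_pos: [596.0, -103.6, 411.6]
tcp_rot: [-3.141, 0.003, 0.0]
contact_force: [0.1, -1.0, -2.8]
grip_width: 41.4
tool_pos: [596.3, -103.9, 410.3]
contact_force: [0.7, 0.5, -2.8]
tool_pos: [596.4, -104.0, 407.8]
contact_force: [-0.3, -0.1, 2.0]
tool_pos: [596.4, -103.9, 404.6]
contact_force: [1.2, 0.1, 4.6]
```

```bash
for i in 1 2 3; do python3 -m pendant '[[[0,0,0.001],[0,0,0],0.02],[[0,0,0.002],[0,0,0],0.02],[[0,0,0.002],[0,0,0],0.02]]'|grep -E 'pos|force';done;  for i in 1 2; do python3 -m pendant '[[[0,0,0.001],[0,0,0],0.02],[[0,0,0.001],[0,0,0],0.02],[[0,0,0.001],[0,0,0],0.02]]'|grep -E 'pos|force';done
```

```text
tool_pos: [596.4, -103.9, 402.7]
contact_force: [1.3, -0.2, 5.7]
tool_pos: [596.5, -103.9, 401.0]
contact_force: [0.6, 0.3, 7.6]
tool_pos: [596.5, -103.9, 399.3]
contact_force: [1.0, 0.0, 8.6]
tool_pos: [596.5, -103.9, 399.0]
contact_force: [-0.5, 0.5, 11.2]
tool_pos: [596.6, -103.9, 398.9]
contact_force: [0.5, 0.3, 13.6]
```

The platform has bottomed: the position stalled while the force kept rising. A little more margin, then hold.

```bash
python3 -m pendant '[[[0,0,0.001],[0,0,0],0.02],[[0,0,0.0015],[0,0,0],0.02],[[0,0,0.0015],[0,0,0],0.02]]'; for i in 1 2 3 4 5 6 7 8; do python3 -m pendant '[[[0,0,0],[0,0,0],0.02],[[0,0,0],[0,0,0],0.02],[[0,0,0],[0,0,0],0.02],[[0,0,0],[0,0,0],0.02],[[0,0,0],[0,0,0],0.02],[[0,0,0],[0,0,0],0.02],[[0,0,0],[0,0,0],0.02],[[0,0,0],[0,0,0],0.02],[[0,0,0],[0,0,0],0.02],[[0,0,0],[0,0,0],0.02]]'|grep -E 'time|pos|force';done
python3 - <<'E'
from h import *
T=snap('top','top5');S=snap('side','side5')
def rect(c,box,z):
    x0,y0,x1,y1=box;im=c['color'][y0:y1,x0:x1].astype(int)
    k=((im.max(2)-im.min(2)<22)&(im.max(2)<125)).astype(np.uint8)
    k=cv2.morphologyEx(k,cv2.MORPH_OPEN,np.ones((3,3),np.uint8))
    cs=max(cv2.findContours(k,0,1)[0],key=cv2.contourArea).reshape(-1,2)+[x0,y0]
    return cs
cs=rect(T,(415,150,480,262),50);w=np.float32([onz(T,p,50)[:2] for p in cs]);print(cv2.minAreaRect(w))
cv2.imwrite('pics/ztop5.png',cv2.resize(T['color'][140:270,330:500,::-1],(785,600),interpolation=cv2.INTER_CUBIC))
E
```

```text
time: 11.93
tool_pos: [596.6, -103.8, 398.7]
tcp_rot: [3.14, -0.007, -0.0]
contact_force: [-1.0, 1.7, 20.1]
grip_width: 41.7
time: 12.77
tool_pos: [596.6, -103.9, 398.7]
contact_force: [0.4, 1.0, 21.2]
time: 13.6
tool_pos: [596.6, -103.8, 398.7]
contact_force: [-1.8, 1.5, 19.9]
time: 14.43
tool_pos: [596.6, -103.8, 398.7]
contact_force: [-0.3, 0.5, 19.7]
time: 15.27
tool_pos: [596.6, -103.8, 398.7]
contact_force: [-0.2, 0.5, 20.7]
time: 16.1
tool_pos: [596.6, -103.8, 398.7]
contact_force: [-1.2, 1.0, 21.3]
time: 16.93
tool_pos: [596.6, -103.8, 398.7]
contact_force: [-1.5, 0.6, 19.3]
time: 17.77
tool_pos: [596.6, -103.8, 398.7]
contact_force: [-0.8, 2.0, 18.8]
time: 18.6
tool_pos: [596.6, -103.8, 398.7]
contact_force: [-1.1, 0.9, 20.3]
((521.842041015625, -292.9274597167969), (325.42718505859375, 159.30825805664062), 3.900132656097412)
```

View pics/ztop5.png

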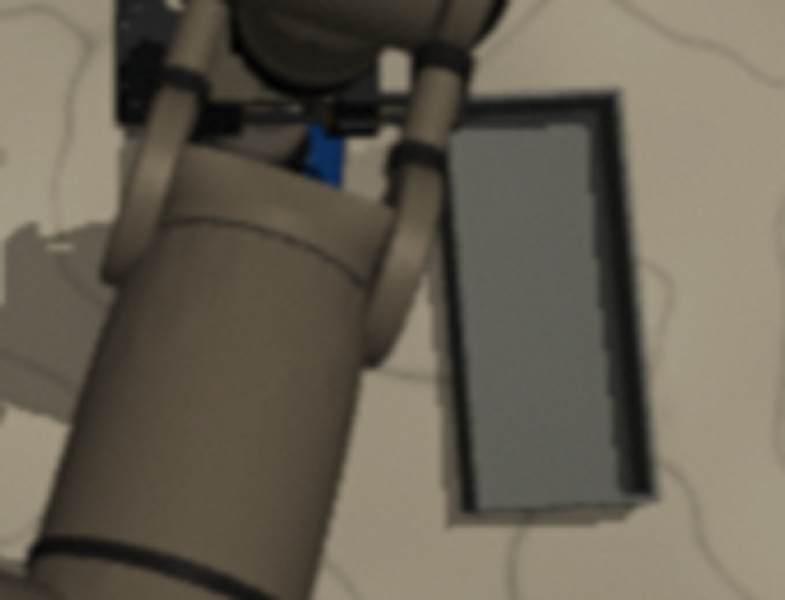

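The tray is unmoved. Its rim corners in the crop are about (618,92), (657,497), (463,513), and a partly hidden corner near (443,100).

```bash
python3 - <<'E'
from h import *
T=dict(np.load('pics/top5.npz'));T0=dict(np.load('pics/top0.npz'));S=dict(np.load('pics/side4.npz'));S0=dict(np.load('pics/side0.npz'))
f=lambda p:(330+p[0]/4.615-.4,140+p[1]/4.615-.4)
A,B,C=[onz(T,f(p),50)[:2] for p in((618,92),(657,497),(463,513))]
print(A,B,C,A-B,B-C,(A+C)/2)
g=lambda p:(200+p[0]/2.8-.3,140+p[1]/2.8-.3)
Q=[onz(T0,g(p),50)[:2] for p in((629,62),(741,56),(763,300),(643,311))];print(np.round(Q,1),np.mean(Q,0))
h=lambda p:(180+p[0]/3-.3,110+p[1]/3-.3)
Q=[onz(S0,h(p),50)[:2] for p in((488,84),(537,25),(767,106),(727,162))];print(np.round(Q,1),np.mean(Q,0))
E
```

```text
[ 651.53367308 -361.57749961] [ 379.68133654 -379.72472338] [ 366.54446938 -253.20080453] [271.85233654  18.14722377] [  13.13686716 -126.52391885] [ 509.03907123 -307.38915207]
[[ 642.1 -239.9]
 [ 651.  -364.1]
 [ 381.  -380.5]
 [ 366.5 -251.4]] [ 510.16100043 -308.99855307]
[[ 643.4 -245.1]
 [ 651.2 -360.7]
 [ 373.6 -375.8]
 [ 371.9 -275.8]] [ 510.00700805 -314.35484541]
```

```bash
python3 -m pendant '[[[0,0,-0.005],[0,0,0],0.02],[[0,0,-0.02],[0,0,0],0.02],[[0,0,-0.04],[0,0,0],0.02],[[0,0.02,-0.05],[0,0,0],0.02],[[-0.002,0.05,-0.05],[0,0,0],0.02],[[-0.004,0.08,-0.05],[0,0,0],0.02],[[-0.006,0.11,-0.05],[0,0,0],0.02],[[-0.008,0.14,-0.05],[0,0,0],0.02],[[-0.01,0.17,-0.05],[0,0,0],0.02],[[-0.0115,0.2,-0.05],[0,0,0],0.02]]';python3 -m pendant '[[[0,0,0],[0,0,0],0.02],[[0,0,0.03],[0,0,0],0.02],[[0,0,0.06],[0,0,0],0.02],[[0,0,0.09],[0,0,0],0.02],[[0,0,0.105],[0,0,0],0.02],[[0,0,0.105],[0,0,0],0.02],[[0,0,0.105],[0,0,0],0.02]]'; python3 -c "
from h import *
c=snap('side','side6');a=c['color'][70:220,300:500,::-1];cv2.imwrite('pics/zside6.png',cv2.resize(a,(800,600)))
c=snap('top','top6')"
```

```text
time: 19.53
tool_pos: [584.3, -305.3, 443.2]
tcp_rot: [-3.14, 0.003, -0.0]
contact_force: [0.0, -0.4, -2.4]
grip_width: 41.6
time: 20.12
tool_pos: [584.7, -303.6, 338.4]
tcp_rot: [-3.14, 0.003, -0.0]
contact_force: [0.4, -0.2, -1.3]
grip_width: 41.4
```

View pics/zside6.png

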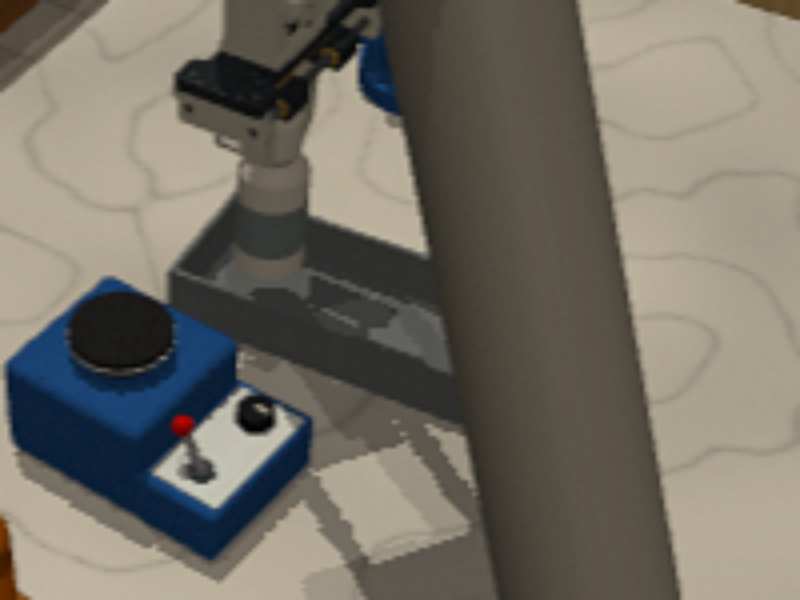

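The primer is over the tray's +x end, its base at crop (268,275), inside the walls, and the tray has not moved. Lowering it.

```bash
python3 -m pendant '[[[0,0,0.015],[0,0,0],0.02],[[0,0,0.03],[0,0,0],0.02],[[0,0,0.04],[0,0,0],0.02],[[0,0,0.0415],[0,0,0],0.02],[[0,0,0.0415],[0,0,0],0.02]]'; for i in 1 2; do python3 -m pendant '[[[0,0,0.001],[0,0,0],0.02],[[0,0,0.001],[0,0,0],0.02],[[0,0,0.001],[0,0,0],0.02]]'|grep -E 'pos|force';done
```

```text
time: 20.63
tool_pos: [584.9, -303.9, 298.6]
tcp_rot: [3.141, -0.0, -0.0]
contact_force: [0.9, -0.3, -1.8]
grip_width: 41.2
tool_pos: [584.9, -304.0, 298.2]
contact_force: [-0.2, 0.0, -1.8]
tool_pos: [584.8, -303.9, 296.3]
contact_force: [-0.6, 0.0, -3.1]
```

```bash
for i in 1 2 3; do python3 -m pendant '[[[0,0,0.0008],[0,0,0],0.02],[[0,0,0.0008],[0,0,0],0.02],[[0,0,0.0008],[0,0,0],0.02]]'|grep -E 'pos|force';done
```

```text
tool_pos: [584.7, -303.9, 295.3]
contact_force: [-0.3, 0.0, -2.3]
tool_pos: [584.8, -303.9, 294.9]
contact_force: [0.5, 0.2, 0.1]
tool_pos: [585.0, -303.9, 294.9]
contact_force: [-0.2, 1.1, 5.1]
```

```bash
python3 -m pendant '[[[0,0,0],[0,0,0],0.075],[[0,0,0],[0,0,0],0.075],[[0,0,0],[0,0,0],0.075],[[0,0,0],[0,0,0],0.075],[[0,0,0],[0,0,0],0.075],[[0,0,-0.02],[0,0,0],0.075],[[0,0,-0.05],[0,0,0],0.075],[[0,0,-0.08],[0,0,0],0.075],[[0,0,-0.12],[0,0,0],0.075],[[0,0,-0.16],[0,0,0],0.075]]'
python3 -m pendant '[[[-0.003,-0.035,0],[0,0,0],0.075],[[-0.006,-0.07,0],[0,0,0],0.075],[[-0.009,-0.105,0],[0,0,0],0.075],[[-0.011,-0.14,0],[0,0,0],0.075],[[-0.013,-0.175,0],[0,0,0],0.075],[[-0.015,-0.21,0],[0,0,0],0.075],[[-0.017,-0.245,0],[0,0,0],0.075],[[-0.019,-0.28,0],[0,0,0],0.075],[[-0.021,-0.315,0],[0,0,0],0.075],[[-0.023,-0.35,0],[0,0,0],0.075]]'
python3 -m pendant '[[[-0.003,-0.04,0],[0,0,0],0.075],[[-0.005,-0.08,0],[0,0,0],0.075],[[-0.005,-0.084,0.015],[0,0,0],0.075],[[-0.005,-0.084,0.045],[0,0,0],0.075],[[-0.005,-0.084,0.045],[0,0,0],0.075],[[-0.005,-0.084,0.045],[0,0,0],0.075]]'
python3 - <<'E'
from h import *
T=snap('top','top7');S=snap('side','side7')
a=T['color'][130:270,390:500,::-1];b=S['color'][40:180,300:480,::-1]
cv2.imwrite('pics/z7.png',np.hstack([cv2.resize(a,(314,400)),cv2.resize(b,(480,373+27))]))
E
```

```text
time: 22.72
tool_pos: [584.5, -303.8, 454.7]
tcp_rot: [-3.141, 0.002, -0.0]
contact_force: [1.6, -0.1, 0.0]
grip_width: 74.8
time: 23.55
tool_pos: [561.4, 47.7, 453.9]
tcp_rot: [3.141, -0.0, -0.0]
contact_force: [0.5, -0.3, -0.1]
grip_width: 75.2
time: 24.05
tool_pos: [556.6, 130.1, 407.8]
tcp_rot: [3.141, 0.004, -0.0]
contact_force: [-0.2, -0.9, 1.6]
grip_width: 75.1
```

View pics/z7.png

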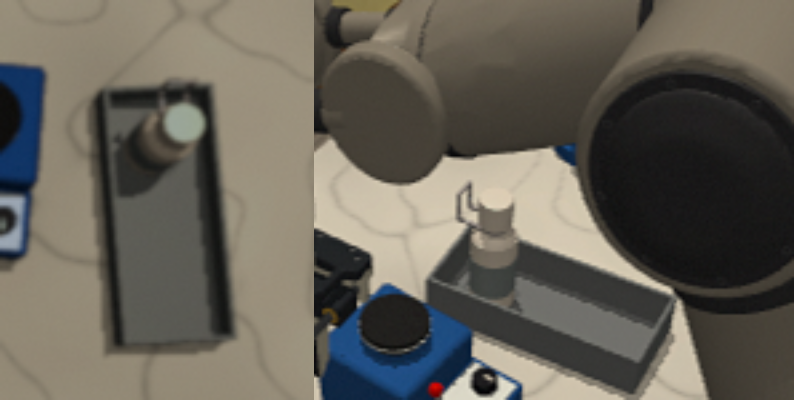

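The primer stands upright in the tray, cap at left panel (185,122). Now the varnish.

```bash
python3 -m pendant '[[[0,0,0.02],[0,0,0],0.075],[[0,0,0.04],[0,0,0],0.075],[[0,0,0.055],[0,0,0],0.075],[[0,0,0.065],[0,0,0],0.075],[[0,0,0.069],[0,0,0],0.075],[[0,0,0.069],[0,0,0],0.075]]'
python3 -m pendant '[[[0,0,0],[0,0,0],0.02],[[0,0,0],[0,0,0],0.02],[[0,0,0],[0,0,0],0.02],[[0,0,0],[0,0,0],0.02],[[0,0,0],[0,0,0],0.02],[[0,0,0],[0,0,0],0.02],[[0,0,0],[0,0,0],0.02],[[0,0,0],[0,0,0],0.02]]'
python3 -m pendant '[[[0,0,-0.01],[0,0,0],0.02],[[0,0,-0.02],[0,0,0],0.02],[[0,0,-0.03],[0,0,0],0.02],[[0,0,-0.032],[0,0,0],0.02],[[0,0,-0.032],[0,0,0],0.02]]'
```

```text
time: 24.65
tool_pos: [557.1, 129.7, 340.0]
tcp_rot: [3.142, -0.0, -0.001]
contact_force: [-0.9, -0.1, 0.2]
grip_width: 75.1
time: 25.32
tool_pos: [556.8, 130.2, 340.0]
tcp_rot: [-3.142, -0.0, -0.0]
contact_force: [-0.9, 0.2, 1.8]
grip_width: 41.4
time: 25.73
tool_pos: [556.7, 130.1, 373.1]
tcp_rot: [-3.141, -0.001, -0.0]
contact_force: [-0.1, -0.5, -2.3]
grip_width: 41.6
```

```bash
python3 -m pendant '[[[-0.02,0,0],[0,0,0],0.02],[[-0.04,0,0],[0,0,0],0.02],[[-0.06,0,-0.01],[0,0,0],0.02],[[-0.06,0,-0.04],[0,0,0],0.02],[[-0.06,0,-0.07],[0,0,0],0.02],[[-0.06,0.02,-0.09],[0,0,0],0.02],[[-0.06,0.05,-0.09],[0,0,0],0.02],[[-0.06,0.08,-0.09],[0,0,0],0.02],[[-0.06,0.11,-0.09],[0,0,0],0.02],[[-0.06,0.14,-0.09],[0,0,0],0.02]]';python3 -m pendant '[[[0.02,0.02,0],[0,0,0],0.02],[[0.04,0.04,0],[0,0,0],0.02],[[0.06,0.06,0],[0,0,0],0.02],[[0.08,0.08,0.01],[0,0,0],0.02],[[0.0995,0.094,0.02],[0,0,0],0.02],[[0.0995,0.094,0.035],[0,0,0],0.02],[[0.0995,0.094,0.045],[0,0,0],0.02],[[0.0995,0.094,0.045],[0,0,0],0.02],[[0.0995,0.094,0.045],[0,0,0],0.02]]'
```

```text
time: 26.57
tool_pos: [496.4, -11.0, 461.8]
tcp_rot: [3.141, -0.0, 0.0]
contact_force: [0.9, -0.3, -2.3]
grip_width: 42.0
time: 27.32
tool_pos: [595.9, -103.4, 416.4]
tcp_rot: [-3.141, 0.002, 0.0]
contact_force: [0.4, 0.1, -2.6]
grip_width: 41.6
```

```bash
python3 -c "
from h import *
c=snap('side','side8');a=c['color'][70:220,240:440,::-1];cv2.imwrite('pics/zside8.png',cv2.resize(a,(800,600)))"
python3 -m pendant '[[[0,0,0.003],[0,0,0],0.02],[[0,0,0.006],[0,0,0],0.02],[[0,0,0.006],[0,0,0],0.02]]'; for i in 1 2 3; do python3 -m pendant '[[[0,0,0.0015],[0,0,0],0.02],[[0,0,0.003],[0,0,0],0.02],[[0,0,0.003],[0,0,0],0.02]]'|grep -E 'pos|force';done
```

```text
time: 27.62
tool_pos: [596.0, -103.6, 410.9]
tcp_rot: [3.141, -0.0, 0.0]
contact_force: [-0.8, -0.0, -1.8]
grip_width: 41.4
tool_pos: [596.3, -103.8, 408.3]
contact_force: [1.0, 0.7, 1.9]
tool_pos: [596.4, -103.8, 405.2]
contact_force: [0.3, 1.4, 4.5]
tool_pos: [596.4, -103.8, 402.4]
contact_force: [-0.0, 1.9, 7.8]
```

View pics/zside8.png

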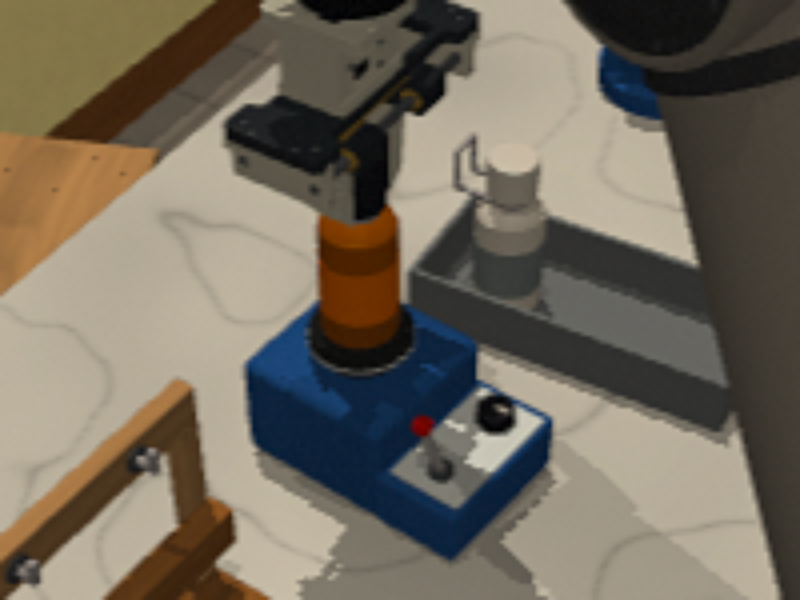

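The varnish is centred and upright on the pad at crop (360,330), the toggle is still on and the primer is in the tray. Pressing down fully.

```bash
for i in 1 2; do python3 -m pendant '[[[0,0,0.001],[0,0,0],0.02],[[0,0,0.002],[0,0,0],0.02],[[0,0,0.002],[0,0,0],0.02]]'|grep -E 'pos|force';done;  for i in 1 2 3; do python3 -m pendant '[[[0,0,0.001],[0,0,0],0.02],[[0,0,0.001],[0,0,0],0.02],[[0,0,0.001],[0,0,0],0.02]]'|grep -E 'pos|force';done
```

```text
tool_pos: [596.4, -103.8, 400.8]
contact_force: [0.3, 1.1, 8.0]
tool_pos: [596.3, -103.7, 399.6]
contact_force: [-1.2, 2.0, 12.0]
tool_pos: [596.3, -103.7, 399.6]
contact_force: [-1.8, 1.9, 14.7]
tool_pos: [596.3, -103.7, 399.5]
contact_force: [-3.0, 2.8, 19.6]
tool_pos: [596.3, -103.6, 399.4]
contact_force: [-4.0, 3.9, 22.6]
```

```bash
for i in 1 2 3 4 5 6 7 8; do python3 -m pendant '[[[0,0,0],[0,0,0],0.02],[[0,0,0],[0,0,0],0.02],[[0,0,0],[0,0,0],0.02],[[0,0,0],[0,0,0],0.02],[[0,0,0],[0,0,0],0.02],[[0,0,0],[0,0,0],0.02],[[0,0,0],[0,0,0],0.02],[[0,0,0],[0,0,0],0.02],[[0,0,0],[0,0,0],0.02],[[0,0,0],[0,0,0],0.02]]'|grep -E 'time|pos|force';done
python3 - <<'E'
from h import *
T=snap('top','top9');S=snap('side','side9')
for n,c in(('top5',T),('side4',S)):
    o=dict(np.load('pics/%s.npz'%n));print(n,np.abs(o['color'][150:260,430:485].astype(int)-c['color'][150:260,430:485]).max(2).__gt__(40).sum())
a=T['color'][140:270,330:500,::-1];cv2.imwrite('pics/ztop9.png',cv2.resize(a,(785,600),interpolation=cv2.INTER_CUBIC))
E
```

```text
time: 30.45
tool_pos: [596.3, -103.6, 399.4]
contact_force: [-4.1, 3.4, 22.8]
time: 31.28
tool_pos: [596.3, -103.6, 399.4]
contact_force: [-4.6, 4.3, 23.7]
time: 32.12
tool_pos: [596.3, -103.6, 399.4]
contact_force: [-4.6, 4.0, 23.1]
time: 32.95
tool_pos: [596.3, -103.6, 399.4]
contact_force: [-4.1, 2.9, 23.3]
time: 33.78
tool_pos: [596.3, -103.6, 399.4]
contact_force: [-3.8, 3.9, 23.4]
time: 34.62
tool_pos: [596.3, -103.6, 399.4]
contact_force: [-3.6, 2.1, 22.8]
time: 35.45
tool_pos: [596.3, -103.6, 399.4]
contact_force: [-3.6, 3.5, 23.7]
time: 36.28
tool_pos: [596.3, -103.6, 399.4]
contact_force: [-4.1, 2.8, 23.2]
top5 465
side4 329
```

View pics/ztop9.png

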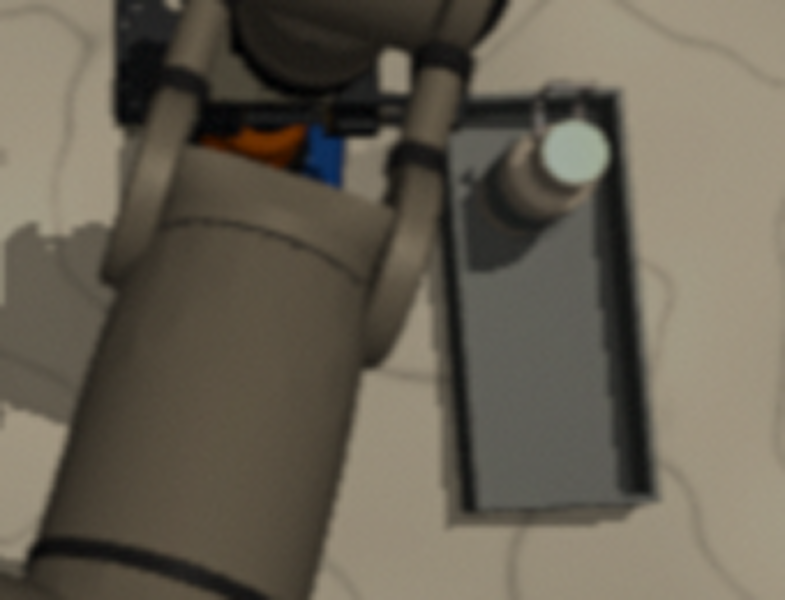

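The tray is unmoved, with the same rim corners and the primer standing at crop (575,153). Now to place the varnish.

```bash
python3 -m pendant '[[[0,0,-0.005],[0,0,0],0.02],[[0,0,-0.02],[0,0,0],0.02],[[0,0,-0.05],[0,0,0],0.02],[[-0.015,0.02,-0.07],[0,0,0],0.02],[[-0.03,0.05,-0.07],[0,0,0],0.02],[[-0.045,0.08,-0.07],[0,0,0],0.02],[[-0.06,0.11,-0.07],[0,0,0],0.02],[[-0.08,0.14,-0.07],[0,0,0],0.02],[[-0.1,0.17,-0.07],[0,0,0],0.02],[[-0.1165,0.2075,-0.07],[0,0,0],0.02]]';python3 -m pendant '[[[0,0,0],[0,0,0],0.02],[[0,0,0],[0,0,0],0.02],[[0,0,0.03],[0,0,0],0.02],[[0,0,0.06],[0,0,0],0.02],[[0,0,0.09],[0,0,0],0.02],[[0,0,0.11],[0,0,0],0.02],[[0,0,0.12],[0,0,0],0.02],[[0,0,0.12],[0,0,0],0.02],[[0,0,0.12],[0,0,0],0.02]]'; python3 -c "
from h import *
c=snap('side','side10');a=c['color'][70:220,300:500,::-1];b=snap('top','top10')['color'][130:270,390:500,::-1]
cv2.imwrite('pics/z10.png',np.hstack([cv2.resize(b,(314,400)),cv2.resize(a,(480,400))]))"
```

```text
time: 37.22
tool_pos: [478.4, -311.8, 464.1]
tcp_rot: [-3.14, 0.002, 0.001]
contact_force: [0.4, -1.1, -1.9]
grip_width: 41.4
time: 37.97
tool_pos: [480.3, -310.9, 345.2]
tcp_rot: [3.142, -0.0, 0.001]
contact_force: [0.6, -0.8, -2.4]
grip_width: 41.4
```

View pics/z10.png

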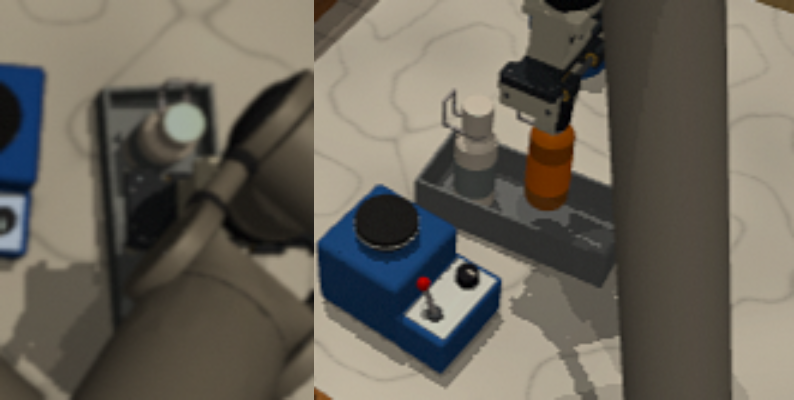

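The varnish is over the tray, right panel (548,190), clear of the primer, and the tray is in place. Lowering from 345 to about 297 mm.

```bash
python3 -m pendant '[[[0,0,0.015],[0,0,0],0.02],[[0,0,0.03],[0,0,0],0.02],[[0,0,0.043],[0,0,0],0.02],[[0,0,0.047],[0,0,0],0.02],[[0,0,0.047],[0,0,0],0.02],[[0,0,0.047],[0,0,0],0.02]]'; for i in 1 2 3; do python3 -m pendant '[[[0,0,0.0008],[0,0,0],0.02],[[0,0,0.0008],[0,0,0],0.02],[[0,0,0.0008],[0,0,0],0.02]]'|grep -E 'pos|force';done
```

```text
time: 38.57
tool_pos: [480.1, -311.6, 299.1]
tcp_rot: [3.14, -0.002, -0.0]
contact_force: [0.7, -0.1, -2.3]
grip_width: 41.5
tool_pos: [479.9, -311.5, 297.8]
contact_force: [0.6, 0.2, -2.7]
tool_pos: [479.7, -311.4, 296.3]
contact_force: [-0.6, 1.0, -2.9]
tool_pos: [479.8, -311.4, 295.6]
contact_force: [-0.0, 0.9, 0.2]
```

```bash
python3 -m pendant '[[[0,0,0.0004],[0,0,0],0.02],[[0,0,0.0004],[0,0,0],0.075],[[0,0,0.0004],[0,0,0],0.075],[[0,0,0],[0,0,0],0.075],[[0,0,0],[0,0,0],0.075],[[0,0,0],[0,0,0],0.075],[[0,0,-0.02],[0,0,0],0.075],[[0,0,-0.05],[0,0,0],0.075],[[0,0,-0.09],[0,0,0],0.075],[[0,0,-0.13],[0,0,0],0.075]]'
python3 -m pendant '[[[0,-0.02,-0.03],[0,0,0],0.075],[[0,-0.05,-0.03],[0,0,0],0.075],[[0,-0.09,-0.03],[0,0,0],0.075],[[0,-0.13,-0.03],[0,0,0],0.075],[[0,-0.17,-0.03],[0,0,0],0.075],[[0,-0.21,-0.03],[0,0,0],0.075],[[0,-0.25,-0.03],[0,0,0],0.075],[[0,-0.29,-0.03],[0,0,0],0.075],[[0,-0.32,-0.03],[0,0,0],0.075],[[0,-0.32,-0.03],[0,0,0],0.075]]'
python3 -m pendant '[[[0,-0.04,0],[0,0,0],0.075],[[0,-0.08,0],[0,0,0],0.075],[[0,-0.12,0],[0,0,0],0.075],[[0,-0.12,0],[0,0,0],0.075],[[0,-0.12,0],[0,0,0],0.075]]'
python3 -c "
from h import *
a=snap('side','side11')['color'][:,:,::-1];b=snap('top','top11')['color'][130:270,340:500,::-1]
cv2.imwrite('pics/z11.png',np.hstack([cv2.resize(b,(314,275)),cv2.resize(a[:,:],(440,275))]))"
```

```text
time: 40.15
tool_pos: [479.5, -311.2, 426.2]
tcp_rot: [-3.14, 0.002, -0.0]
contact_force: [1.0, -1.2, 0.3]
grip_width: 74.6
time: 40.98
tool_pos: [479.2, 13.1, 455.7]
tcp_rot: [-3.14, -0.0, 0.005]
contact_force: [-0.8, 0.2, -1.3]
grip_width: 75.3
time: 41.4
tool_pos: [479.7, 130.1, 455.2]
tcp_rot: [3.141, 0.0, 0.004]
contact_force: [-0.2, -1.0, -0.6]
grip_width: 75.3
```

View pics/z11.png

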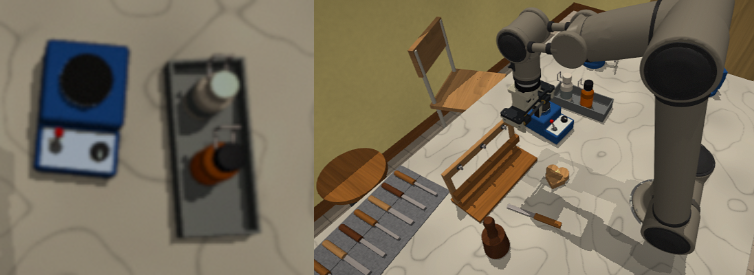

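Both bottles stand in the tray, caps at left panel (225,85) and (230,158). The toggle is on, the rack is empty and the bystanders are in place. Handing in.

```bash
python3 -c "
from plant import close_job
print(close_job())"
```

```text
the job is handed in; nothing more can be done
None
```

The job is done and handed in at about 41 s. Only the primer and the varnish were on the rack; the colour bottle was absent.

- **Mixer:** I pushed the toggle over to its stop. Later pictures still show it leaning towards the platform.
- **Mixing:** Primer first, then varnish. Each was pressed onto the middle of the platform until it stopped sinking (measured force about 20 N for the primer and 23 N for the varnish) and held for more than 6 s.
- **Tray:** Both bottles were set down upright, about 105 mm apart, and released.

In the last pictures both bottles are standing in the tray, the rack is empty and the gripper is clear. The mallet, chisel and heart look undisturbed, though I judged that by eye. The tray was not seen to move. No check failed or disagreed, apart from differences of a few millimetres between the two cameras.

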